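# Refit the washed blade and lid of a bowl cutter

## Task

The bowl cutter has just been washed. Stand its blade hub on the drive shaft in the middle of the bowl and turn it gently, never forcing it down, until the slotted foot finds the drive pin and the hub drops fully home on the bowl floor; then put the white lid on so that it lies flat on the bowl's rim. Leave the other things on the bench undisturbed.

Things in the scene. Friction and masses are not known exactly. Their poses are not given: they have to be found in the camera images.
- cutter: The bowl cutter, fixed: white motor base (225 x 190 mm, 106 mm high), control panel to its -x side, an open round steel bowl on top. Origin on the bench under the bowl's centre, z up. Bowl: 80 mm inside radius, 3 mm wall, 92 mm deep inside; its black handle sticks out to 133 mm on the +x side, below the rim.
- bowl_seat (a point): Centre of the bowl floor, 126 mm above the bench, on the drive shaft's axis; z up. The upright shaft is 14 mm thick. A straight drive pin lies across its foot, fixed in the shaft: 36 mm long, 6 mm wide, its top 10 mm above the floor, with a seat ring round it (51 mm inside, 8 mm high, loose about the hub's foot).
- shaft_top (a point): Top of the drive shaft, 45 mm above the bowl floor; the last 9 mm taper from 14 to 6 mm thick. Shaft and pin have stopped at any angle: it is not reported and has nothing to do with the base's yaw. They turn stiffly (0.09 N m): a hub turned while pressed down with more than about 10 N drags them round with it.
- bowl_rim (a point): Centre of the bowl's rim, 92 mm above bowl_seat, 218 mm above the bench; z up.
- blade_mid (a point): Loose blade unit: upright black plastic hub, 80 mm tall, standing on its foot, with two flat steel blades that sweep 73 mm from the axis, 17 and 36 mm above the foot. This point: on the axis, 40 mm above the foot; z up. From 10 to 40 mm above this point the hub is a plain round grip 32 mm thick; below, 36 mm, at the foot 42 mm. About 0.2 kg.
- blade_foot (a point): Underside centre of the hub; x and y run along two crossed slots in the foot, 7.6 mm wide, 10 mm deep: it fits the drive pin every 90 degrees with about 3 degrees of play. A loose bore, 16.4 mm wide, goes 50 mm up for the shaft. Off the slots the foot rests on the pin, 10 mm above the bowl floor; fully home it is on the floor.
- lid_mid (a point): Loose lid: white disc 174 mm across, 5 mm thick; below it a spigot 147 mm across, 6 mm high, loose in the bowl's mouth; on top a round chimney 44 mm thick, 39 mm tall, to hold. 50 mm high in all; this point on the axis, 25 mm above the underside; z up. Flat on the rim it is 19 mm above bowl_rim; a hub left too high holds it up.
- tub_tall: Bystander: plastic food tub with lid, 117 mm across, 95 mm high; origin under its centre.
- tub_low: Bystander: plastic food tub with lid, 117 mm across, 55 mm high; origin under its centre.
- shaker: Bystander: glass shaker with steel cap, 52 mm across, 85 mm high; origin under its centre.
- squeeze: Bystander: white squeeze bottle, 54 mm across, 140 mm high; origin under its centre.
- mixbowl: Bystander: steel mixing bowl, 150 mm across, 60 mm high; origin under its centre.
- spoon: Bystander: steel spoon, 260 mm long, lying flat; origin at its middle.
- spatula: Bystander: spatula, 280 mm long, lying flat beyond the cutter; origin at its middle.
There are look-alikes about, which are no part of the job. Leave any turquoise look-alike of the part that bears lid_mid alone.

How it is judged:
By the outcome, as a careful person would: the job done as asked, in the order asked, and still so for the second after the job is handed in, with the robot touching nothing.
It also fails if it takes over 72 s, if anything falls off the work surface, if the arm or the gripper's body presses on something with over 40 N, if the wrist force passes 120 N, or if a joint passes its speed limit or range.

## Robot

A 6-joint arm with a two-finger parallel gripper is mounted at the origin on the work surface. World frame = base frame: x ahead of the robot, y to its left, z up, the work surface at z = 0. Lengths are in m, angles in rad, forces in N, time in s.
With the tool pointing down it reaches from about 0.3 to 0.825 m from the base axis. Payload 5.4 kg.
Tool frame: the origin (TCP) lies at the very end of the fingers, on their centre line; the grasp point (between the pads) lies 19 mm behind it; z points along the fingers, x is the direction in which the jaws open and shut, and the axes are right-handed (so a half turn about z gives the same grasp; the last joint's range is limited). The gripper opens to 92 mm and grips with 3 to 60 N. Pads are 20 mm wide; open, the fingers measure 128 mm over their backs; the gripper's body (75 mm by 189 mm) begins 69 mm behind the grasp point.
Start: joints at [-1.491, 0.158, 1.597, -0, 1.386, -0.21], TCP at [0.164, -0.551, 0.215] pointing down, gripper open.
Joint ranges: [-2.91, 2.91], [-0.94, 2.29], [0.18, 2.7], [-1.29, 4.43], [0.17, 2.64], [-3, 3]. Speed limits (rad/s): [2.57, 2.57, 3.14, 3.14, 3.14, 3.14].

## Interface

Orientations are given as a rotation vector (axis times angle).
In Python, from workcell import bot gives the robot as it stands. Calls block until the motion is done:
- bot.goto(position, orientation): joint-space move of the TCP to a pose.
- bot.line_to(position, rot=None, max_speed=0.15): straight line of the TCP; rot=None keeps the orientation; max_speed is the mean speed in m/s.
- bot.set_joints(angles): joint-space move.
- bot.set_gripper(opening, newtons=None): opening from 0.0 (shut) to 1.0 (fully open); newtons is the grip in N (None keeps the last); returns when the fingers have stopped.
- bot.hold(seconds).
- bot.inverse_kinematics(position, orientation): joint angles nearest the present ones, or None.
- bot.read_camera(name): name is "scene" or "top" or "wrist"; returns a dict with "pixels" (480x640x3 uint8, blue, green, red), "fx", "fy", "cx", "cy" (pixels), "R" (3x3) and "t" (3): a world point X has camera coordinates R X + t. Camera axes: x right, y down, z forward; pixel columns grow to the right and rows downward; lengths in m; the calibration is good to about 2 mm. A picture is of the moment at which its call begins. There is no depth.
A pose or a line that the arm cannot do raises bot.MotionError and nothing moves.
- bot.job_done(): hands the job in, once; it reports no verdict.
Readings, each from a call of its own:
- bot.current_clock(): time.
- bot.current_joints(): joint angles.
- bot.current_joint_vel(): joint speeds.
- bot.current_effort(): joint torques, N m.
- bot.current_ee_pos(): TCP position.
- bot.current_tool_rot(): TCP orientation.
- bot.current_contact_force(): force on the tool from outside, world axes, zero at the start.
- bot.current_ft_torque(): the same for the moment, N m.
- bot.current_opening(): opening from 0.0 (shut) to 1.0 (fully open).
Only numpy, scipy, OpenCV 4.12 (cv2) and the standard library are available. Lean on these libraries where they do the work, as an engineer would, in place of code of your own. Each camera call takes 0.05 s, during which the arm holds its last target. There are 200 camera calls.

## Working session

There is one attempt and no reset: what is moved stays moved. The work goes in short steps, each a Python script; the robot and the scene stay as the last script left them, time stands still between calls to the robot, and variables do not carry over. Pictures are saved under pics/ and viewed, about 8 in all and at most 12, crops included, and the job is handed in when it is done.

```bash
ls; mkdir -p pics; python3 - <<'E'
from workcell import bot
import cv2,numpy as np
for n in("scene","top"):
    c=bot.read_camera(n); cv2.imwrite(f"pics/{n}0.png",c["pixels"])
    print(n,c["fx"],c["fy"],c["cx"],c["cy"],np.round(c["R"],3).tolist(),np.round(c["t"],3), "pos",-np.array(c["R"]).T@np.array(c["t"]))
print(bot.current_clock(),bot.current_tool_rot())
E
```

```text
pics
scene 475.61554283107284 475.61554283107284 319.40128821223135 238.37835511343883 [[-0.135, 0.991, -0.007], [0.668, 0.086, -0.739], [-0.732, -0.105, -0.673]] [ 0.089 -0.227  1.631] pos [1.3570186  0.10191698 0.93102456]
top 565.67674285089 565.67674285089 313.53859511682 231.79668712840794 [[-0.001, -1.0, 0.003], [-0.996, 0.0, -0.093], [0.093, -0.003, -0.996]] [-0.029  0.5    1.457] pos [ 0.36191421 -0.02517829  1.4968673 ]
0.1 [-2.51795498e+00  1.87666279e+00  1.73036000e-03]
```

View pics/top0.png

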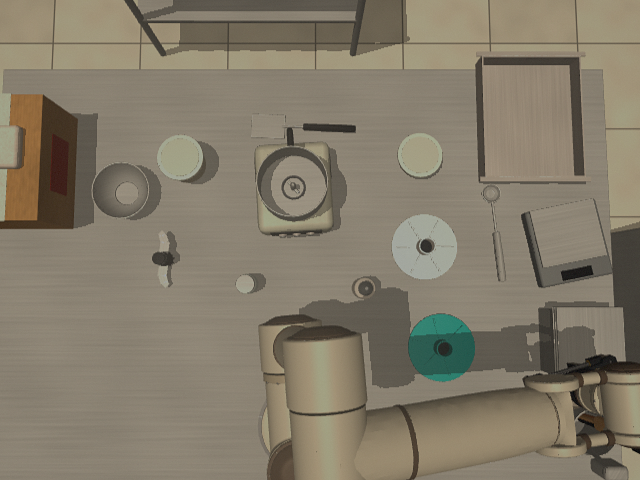

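View pics/scene0.png

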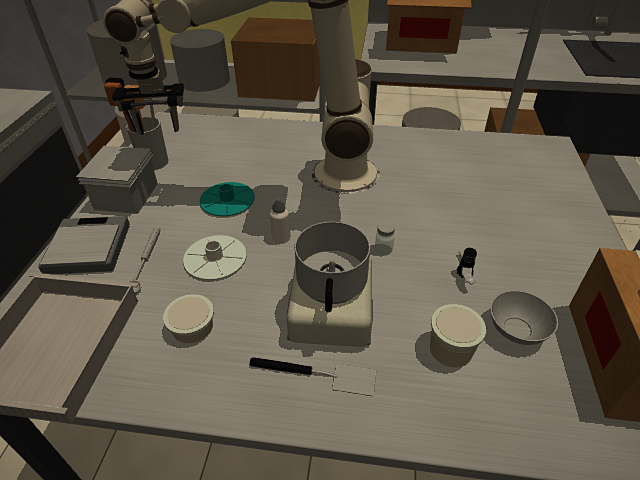

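The top picture shows the blade unit at (162,259), the bowl at (292,184) and two lids: white at (424,247) and turquoise at (441,347). The white one fits the description and the turquoise one is the look-alike. The squeeze bottle is at (364,288) and the shaker at (246,284). The scene view agrees: hub standing at (468,260), white lid at (214,257). Next I'll measure and confirm in one crop.

```bash
cat > h.py <<'E'
import cv2,numpy as np
from workcell import bot
from scipy.spatial.transform import Rotation as Rn
def ray(c,uv):
    R=np.array(c["R"]);t=np.array(c["t"])
    d=R.T@np.array([(uv[0]-c["cx"])/c["fx"],(uv[1]-c["cy"])/c["fy"],1.]); return -R.T@t,d
def onz(c,uv,z):
    o,d=ray(c,uv); return o+d*(z-o[2])/d[2]
def proj(c,X):
    p=np.array(c["R"])@np.array(X)+np.array(c["t"]); return np.array([c["fx"]*p[0]/p[2]+c["cx"],c["fy"]*p[1]/p[2]+c["cy"]])
def down(yaw): # tool z down, tool x (jaw axis) at yaw in world
    c,s=np.cos(yaw),np.sin(yaw)
    return Rn.from_matrix(np.array([[c,s,0],[s,-c,0],[0,0,-1]])).as_rotvec()
def blobs(mask,box,amin=15):
    x0,y0,x1,y1=box; m=np.zeros_like(mask); m[y0:y1,x0:x1]=mask[y0:y1,x0:x1]
    cs,_=cv2.findContours(m,cv2.RETR_EXTERNAL,cv2.CHAIN_APPROX_NONE)
    return sorted([k for k in cs if cv2.contourArea(k)>amin],key=cv2.contourArea,reverse=True)
E
python3 - <<'E'
from h import *
T=bot.read_camera("top");S=bot.read_camera("scene")
t,s=T["pixels"],S["pixels"]
def dark(p,th=60):return (p.max(2)<th).astype(np.uint8)*255
def show(n,c,m,box,z):
    for k in blobs(m,box)[:2]:
        (u,v),r=cv2.minEnclosingCircle(k); e=cv2.fitEllipse(k) if len(k)>4 else None
        print(n,"enc",np.round((u,v,r),1),"bb",cv2.boundingRect(k),"ell",np.round(e[0],1),np.round(e[1],1),"xyz",np.round(onz(c,e[0],z),4), "bot->",z)
show("hub top",T,dark(t),(145,240,180,275),.08)
show("chim top",T,dark(t),(410,235,440,262),.05)
g=cv2.cvtColor(t,cv2.COLOR_BGR2GRAY); hsv=cv2.cvtColor(t,cv2.COLOR_BGR2HSV)
show("lid disc",T,((g>165)*255).astype(np.uint8),(385,205,465,290),.011)
print("lid greys",g[247,395:460:4], "bowl row",g[184,250:336:3])
show("hub scene",S,dark(s,40),(450,240,485,280),.08)
a=[t[235:285,130:195],t[140:240,245:340],t[205:290,385:465],t[310:385,400:480],s[235:300,440:500],s[215:305,285:380]]
a=[cv2.resize(x,(265,260),interpolation=cv2.INTER_CUBIC) for x in a]
cv2.imwrite("pics/crop1.png",np.vstack([np.hstack(a[:3]),np.hstack(a[3:])]))
E
```

```text
hub top enc [166.4 259.2   6.7] bb (163, 253, 11, 13) ell [167.5 259.2] [ 9.6 12.1] xyz [0.4259 0.3366 0.08  ] bot-> 0.08
chim top enc [426.5 245.5   6. ] bb (421, 240, 11, 12) ell [425.9 245.7] [ 9.8 11.5] xyz [ 0.4613 -0.317   0.05  ] bot-> 0.05
lid disc enc [443.  244.   25.3] bb (439, 219, 18, 51) ell [438.7 244.9] [31.1 50.8] xyz [ 0.4662 -0.3587  0.011 ] bot-> 0.011
lid disc enc [412.5 245.   16.1] bb (410, 229, 9, 33) ell [413.9 244.3] [ 7.8 27.4] xyz [ 0.4677 -0.2933  0.011 ] bot-> 0.011
lid greys [166 144 153 164 166 169 145  52  49  50 168 164 158 162 156 166 126] bowl row [132 132 140  71  98  98  98 145 143 142 144  64 143 125 147  78 112 146
  68 144 143 146 144 144 144 120  98  82  95]
hub scene enc [466.5 262.5  15.5] bb (457, 248, 20, 30) ell [467.  262.8] [14.9 32.2] xyz [0.4748 0.3491 0.08  ] bot-> 0.08
```

View pics/crop1.png

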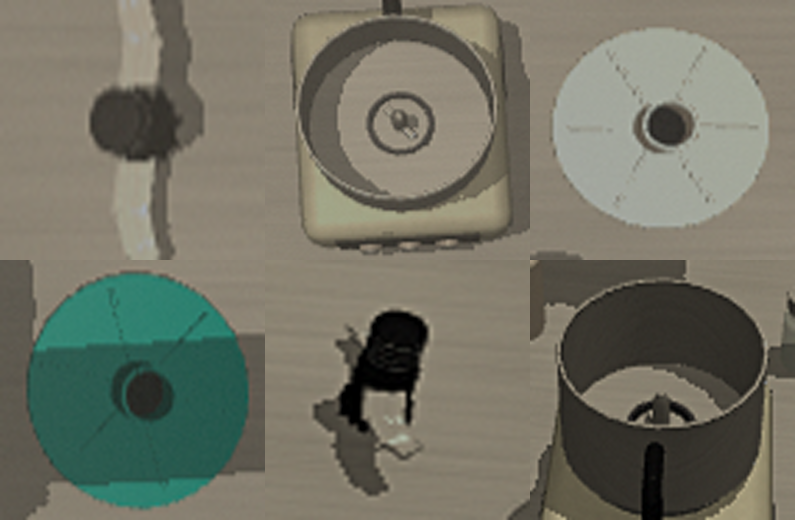

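The crop confirms the white lid with its chimney (hole at about (426,246)). It also shows the hub standing upright, top centre at about (159,258.5), and the bowl with rim centre at about (292.7,184) and a thin pin across the shaft. I'll compute rough positions, then look from the wrist over the bowl and the hub.

```bash
python3 - <<'E'
from h import *
T=bot.read_camera("top");S=bot.read_camera("scene")
hub=onz(T,(158.9,258.5),.08); lid=onz(T,(426.4,246.2),.05); lid2=onz(T,(424.4,246.5),.011)
rim=onz(T,(292.7,183.8),.218); sh=onz(T,(292.7,185.4),.171)
for n,p in dict(hub=hub,lid=lid,lid2=lid2,rim=rim,sh=sh).items(): print(n,np.round(p,4),"scene px",np.round(proj(S,p),1))
p=bot.current_ee_pos(); 
bot.line_to([p[0],p[1],.42],max_speed=.3)
bot.goto([rim[0]-.05,rim[1],.45],down(0.)); W=bot.read_camera("wrist"); cv2.imwrite("pics/w_bowl.png",W["pixels"]); np.save("wb.npy",W,allow_pickle=True)
print("cam",-np.array(W["R"]).T@np.array(W["t"]),np.round(W["R"],2).tolist(),W["fx"],bot.current_clock())
bot.goto([hub[0],hub[1],.30],down(0.)); W=bot.read_camera("wrist"); cv2.imwrite("pics/w_hub.png",W["pixels"]); np.save("wh.npy",W,allow_pickle=True)
print(bot.current_clock(),bot.current_joints(),proj(W,hub),-np.array(W["R"]).T@np.array(W["t"]))
W=np.load("wb.npy",allow_pickle=True).item(); print(proj(W,rim),proj(W,sh))
E
```

```text
hub [0.4276 0.3582 0.08  ] scene px [468.9 250.2]
lid [ 0.4601 -0.3184  0.05  ] scene px [213.1 244.4]
lid2 [ 0.462 -0.321  0.011] scene px [214.2 255. ]
rim [0.592  0.0191 0.218 ] scene px [331.3 242.5]
sh [0.5966 0.0207 0.171 ] scene px [331.6 259.2]
cam [0.5415904  0.09544626 0.62009561] [[1.0, -0.0, -0.0], [-0.0, -0.96, 0.27], [-0.0, -0.27, -0.96]] 337.41631094474474 3.6167
5.1083 [ 4.78777897e-01  6.97894537e-02  1.52460240e+00 -3.12561677e-04
  1.54585104e+00  4.80400260e-01] [323.82755573 213.45515305] [0.42784287 0.43465558 0.4709792 ]
[366.28399652 211.39176783] [365.58203021 203.63829495]
```

View pics/w_bowl.png

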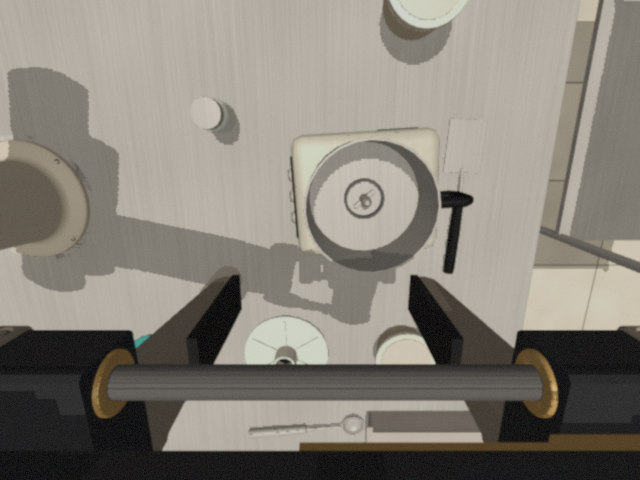

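View pics/w_hub.png

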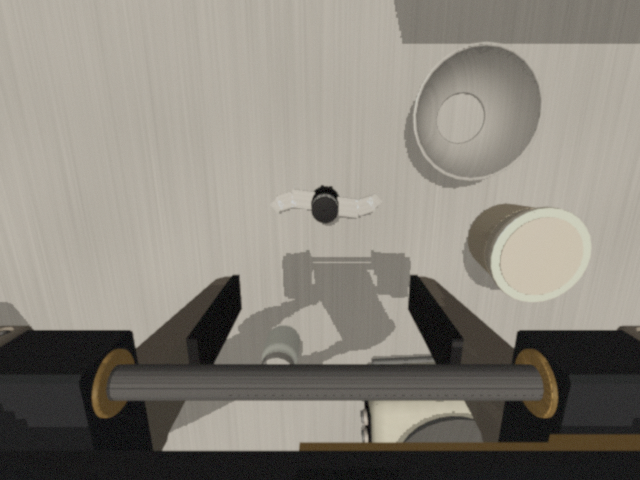

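The wrist view shows the bowl rim outline at about (373,206) and the seat ring at (364,198). The hub is upright with its top at about (325,209) and blades along image x. I'll refine with masks before the grasp.

```bash
python3 - <<'E'
from h import *
T=bot.read_camera("top")
B=np.load("wb.npy",allow_pickle=True).item();H=np.load("wh.npy",allow_pickle=True).item()
def ringfit(c,box,z,th,n):
    g=cv2.cvtColor(c["pixels"],cv2.COLOR_BGR2GRAY); m=((g<th)*255).astype(np.uint8)
    for k in blobs(m,box,30)[:2]:
        (u,v),a,_=cv2.fitEllipse(k); P=np.array([onz(c,q[0],z)[:2] for q in k.astype(float)]); 
        A=np.c_[2*P,np.ones(len(P))]; s=np.linalg.lstsq(A,(P**2).sum(1),rcond=None)[0]; r=np.sqrt(s[2]+s[0]**2+s[1]**2)
        print(n,"px",round(u,1),round(v,1),np.round(a,1),"circle world",np.round(s[:2],4),"r",round(r,4))
ringfit(B,(335,172,393,226),.134,95,"ring wrist")
ringfit(T,(278,172,310,204),.134,95,"ring top")
# hub: lower arc
g=cv2.cvtColor(H["pixels"],cv2.COLOR_BGR2GRAY);m=((g<70)*255).astype(np.uint8)
k=blobs(m,(295,170,355,240))[0];print("hub bb",cv2.boundingRect(k))
P=np.array([onz(H,q[0],.08)[:2] for q in k.astype(float) if q[0][1]>208]);A=np.c_[2*P,np.ones(len(P))];s=np.linalg.lstsq(A,(P**2).sum(1),rcond=None)[0]
print("hub top arc",s[:2],np.sqrt(s[2]+s[0]**2+s[1]**2))
a=cv2.resize(B["pixels"][130:280,295:450],(465,450),interpolation=cv2.INTER_CUBIC);b=cv2.resize(H["pixels"][180:230,300:350],(300,450),interpolation=cv2.INTER_CUBIC)
cv2.imwrite("pics/crop2.png",np.hstack([a,b]))
E
```

```text
ring top px 293.3 187.1 [22.8 23.5] circle world [0.5989 0.0205] r 0.0283
hub bb (312, 197, 26, 26)
hub top arc [0.42850301 0.36199511] 0.01398965919204365
```

View pics/crop2.png

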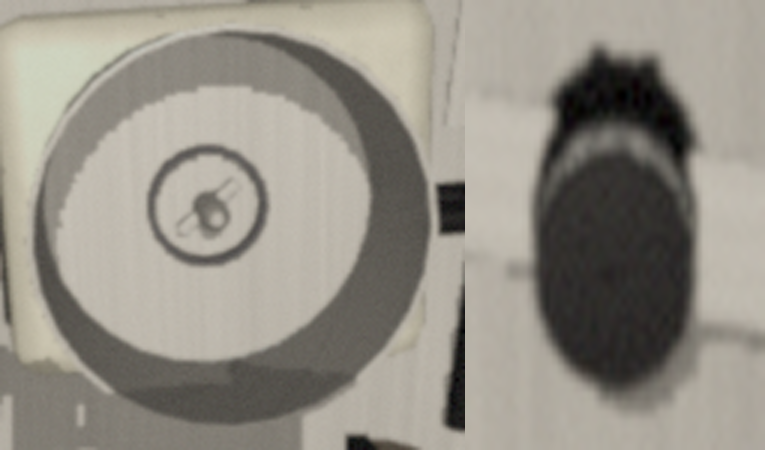

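Ring centre in the wrist picture is (364.3,198.3), with shaft tip (364.3,201.7) and the pin at roughly 41° in world. The hub top face is centred at (324.9,209.7). I'll grasp twice with the jaws at right angles, so the hub is centred both ways.

```bash
python3 - <<'E'
from h import *
B=np.load("wb.npy",allow_pickle=True).item();H=np.load("wh.npy",allow_pickle=True).item()
print("ring",onz(B,(364.3,198.3),.134),"tip",onz(B,(364.3,201.7),.171),"rim",onz(B,(372.8,205.5),.218))
h=onz(H,(324.9,209.7),.08);print("hub",h)
x,y=h[:2]
bot.line_to([x,y,.12],down(0.),max_speed=.25)
bot.line_to([x,y,.048],max_speed=.12); print("f",np.round(bot.current_contact_force(),2))
bot.set_gripper(0.,4); print("op",bot.current_opening())
bot.set_gripper(.6)
bot.goto([x,y,.048],down(np.pi/2))
bot.set_gripper(0.,4); print("op",bot.current_opening())
bot.set_gripper(.6); 
bot.set_gripper(0.,15); print("op",bot.current_opening(),np.round(bot.current_contact_force(),2),bot.current_ft_torque())
W=bot.read_camera("wrist"); cv2.imwrite("pics/w_grip.png",W["pixels"])
bot.line_to([x,y,.10],max_speed=.15); print("op",bot.current_opening(),np.round(bot.current_contact_force(),2),bot.current_clock(),bot.current_joints())
E
```

```text
ring [0.59902435 0.02230906 0.134     ] tip [0.59479075 0.02331009 0.171     ] rim [0.59958179 0.02624347 0.218     ]
hub [0.4288569 0.3626528 0.08     ]
f [-0.28 -0.87  0.3 ]
op 0.38284498428284686
op 0.38143245343431265
op 0.36376296627181165 [ 0.53  0.48 -0.42] [ 0.02782121 -0.17527908  0.01261117]
op 0.36259827160844094 [ 0.2  -0.04 -2.  ] 11.475 [ 4.86796945e-01  2.39911899e-01  1.74157484e+00  5.39910478e-05
  1.16049681e+00 -1.08395908e+00]
```

```bash
python3 - <<'E'
from h import *
p=bot.current_ee_pos(); bot.line_to([p[0],p[1],.33],max_speed=.3)
bot.goto([.675,.022,.33],down(np.pi/2)); bot.hold(.2)
W=bot.read_camera("wrist"); np.save("ws.npy",W,allow_pickle=True)
print(bot.current_clock(),-np.array(W["R"]).T@np.array(W["t"]),proj(W,[.598,.022,.134]),proj(W,[.598,.022,.171]))
u,v=proj(W,[.598,.022,.171]).astype(int); I=W["pixels"]
print(u,v)
v0,v1=max(v-50,0),min(v+50,480)
a=cv2.resize(I[v0:v1,u-50:u+50],None,fx=4.5,fy=4.5,interpolation=cv2.INTER_CUBIC)
b=cv2.resize(I,(340,255)); b=np.vstack([b,np.zeros((a.shape[0]-255,340,3),np.uint8)]) if a.shape[0]>255 else b[:a.shape[0]]
cv2.imwrite("pics/crop3.png",np.hstack([a,b])); print("crop origin",u-50,v0)
E
```

```text
14.1917 [0.5977127  0.02372889 0.50056929] [323.23633419 146.44263938] [323.0507367  146.47449208]
323 146
crop origin 273 96
```

View pics/crop3.png

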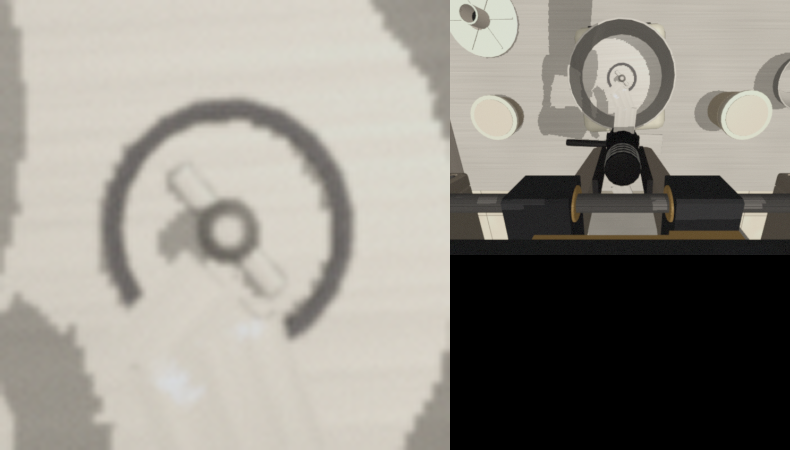

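The shaft is at px (323.3,146.7), which matches (0.598,0.022), with the pin at about 45° in world. I'll check the hand-eye bias against the held hub's top, then lower gently in steps.

```bash
python3 - <<'E'
from h import *
W=np.load("ws.npy",allow_pickle=True).item()
print("hub top expected",proj(W,np.array([.675,.022,.362])),"shaft",onz(W,(323.3,146.7),.171))
g=W["pixels"].max(2);m=((g<75)*255).astype(np.uint8);print("row295 dark run",np.where(m[305,270:380])[0][[0,-1]]+270, "cols", ''.join('#' if q else '.' for q in m[230:350,324]))
x,y=.598,.022
bot.goto([x,y,.275],down(np.pi/2)); bot.hold(.2)
F0=np.array(bot.current_contact_force());print("F0",F0)
for z in [.225,.215,.205,.195,.189,.187,.186,.185,.184]:
    bot.line_to([x,y,z],max_speed=.08 if z<.22 else .15); f=np.array(bot.current_contact_force())-F0
    print(z,np.round(f,2),round(bot.current_opening(),4))
    if f[2]>4 or np.hypot(*f[:2])>8: print("stop");break
print(bot.current_clock(),bot.current_ee_pos())
E
```

```text
hub top expected [320.88147078 321.70423984] shaft [0.59820391 0.02223438 0.171     ]
row295 dark run [276 373] cols ................#############################.#########################################################################.
F0 [ 0.9090992   0.38816309 -1.17868493]
0.225 [-0.23 -0.03  0.2 ] 0.364
0.215 [-0.81 -0.78  0.09] 0.3643
0.205 [-0.65 -0.02 -0.92] 0.3663
0.195 [-0.22 -0.33 -0.83] 0.3673
0.189 [-0.24 -1.31 -0.34] 0.3643
0.187 [-1.2  -0.31 -0.07] 0.3656
0.186 [ 0.11 -0.36 -0.25] 0.3644
0.185 [-0.61 -0.7  -0.73] 0.3678
0.184 [-0.95 -0.41  0.26] 0.3645
17.4167 [0.59805399 0.02200757 0.18403041]
```

The hub is over the shaft without contact. I'll go on down to touch, then turn.

```bash
cat > turn.py <<'E'
from h import *
x,y=.598,.022
def fz(): return np.mean([bot.current_contact_force()[2] for _ in range(3)])+1.2
def touch(z,zmin,lim=3.):
    while z>zmin+1e-6:
        z=max(z-.0008,zmin); bot.line_to([x,y,z],max_speed=.03); f=fz()
        if f>lim: break
    return z,f
E
python3 - <<'E'
from turn import *
z,f=touch(.184,.176); print("contact z",z,f,bot.current_opening())
if f>2.5:
    yaw=np.pi/2
    for i in range(24):
        yaw-=np.radians(4.5); bot.goto([x,y,z],down(yaw)); f=fz()
        t=bot.current_ft_torque()[2]
        if f<1.2:
            z2,f2=touch(z,z-.003); print("probe",round(np.degrees(yaw),1),z2,round(f2,2))
            if z-z2>.0029 and f2<2.5: print("DROP");break
            z=z2
        if i%3==0: print(i,round(np.degrees(yaw),1),round(z,4),round(f,2),round(t,3),round(bot.current_clock(),2))
        if f>7: z+=.0005
        if bot.current_clock()>32: break
print(bot.current_clock(),bot.current_ee_pos(),np.round(bot.current_contact_force(),2))
E
```

```text
contact z 0.1832 4.417568740870132 0.3634964744391175
0 85.5 0.1832 4.14 -0.059 17.92
3 72.0 0.1832 5.88 -0.011 18.67
6 58.5 0.1832 4.88 0.002 19.42
probe 45.0 0.1802 -1.36
DROP
21.1667 [0.59796498 0.02202564 0.18015527] [-0.19 -0.95 -2.56]
```

It dropped at yaw 45°. I'll lower it the rest of the way home.

```bash
python3 - <<'E'
from turn import *
z=.1802
for _ in range(9):
    z-=.001; bot.line_to([x,y,z],max_speed=.04); f=fz(); print(round(z,4),round(f,2),end="; ")
    if f>4: break
print()
print(bot.current_ee_pos(),bot.current_clock(),bot.current_ft_torque())
E
```

```text
0.1792 -1.53; 0.1782 0.45; 0.1772 -1.53; 0.1762 -1.24; 0.1752 -0.81; 0.1742 -0.24; 0.1732 4.0; 
[0.59842148 0.0218161  0.17396173] 22.9167 [-0.15098071 -0.06389211  0.01495154]
```

Contact with the floor came 10 mm below first contact, so the hub looks home. I'll release, retreat and check with pictures of the hub in the bowl and of the lid.

```bash
python3 - <<'E'
from turn import *
bot.set_gripper(.7); print(np.round(bot.current_contact_force(),2))
bot.line_to([x,y,.26],max_speed=.2)
bot.line_to([x+.03,y-.05,.36],max_speed=.3)
W=bot.read_camera("wrist"); np.save("w5.npy",W,allow_pickle=True)
print("hub home top proj",proj(W,[.598,.022,.206]),"if high",proj(W,[.598,.022,.216]),"rim",proj(W,[.598,.022,.218]),bot.current_clock())
bot.set_gripper(1.)
bot.goto([.4605,-.319,.27],down(np.pi/4)); bot.hold(.1)
L=bot.read_camera("wrist"); np.save("w6.npy",L,allow_pickle=True)
print("lid proj",proj(L,[.4605,-.319,.05]),proj(L,[.4605,-.319,.011]),bot.current_clock(),bot.current_joints())
T=bot.read_camera("top");t=T["pixels"];cv2.imwrite("pics/top5.png",t)
a=cv2.resize(W["pixels"],(400,300));b=cv2.resize(L["pixels"],(400,300))
c=cv2.resize(t[140:240,240:345],(400,300));S=bot.read_camera("scene")["pixels"];d=cv2.resize(S[210:310,275:390],(400,300),interpolation=cv2.INTER_CUBIC)
cv2.imwrite("pics/m5.png",np.vstack([np.hstack([a,b]),np.hstack([c,d])]))
E
```

```text
[ 0.02 -0.42  0.3 ]
hub home top proj [340.30419843 169.57413689] if high [340.77886908 170.28664365] rim [340.877406   170.43455299] 24.7
lid proj [323.66730069 213.89592648] [323.75190746 207.99848953] 26.7333 [-8.19607987e-01  8.77712089e-02  1.56427147e+00  1.67463750e-04
  1.48875800e+00 -1.60675622e+00]
```

View pics/m5.png

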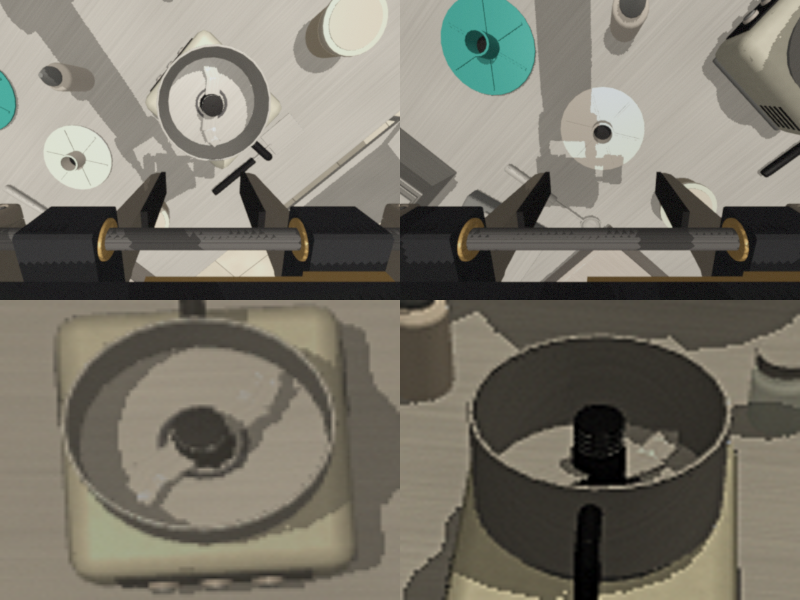

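The hub stands centred in the seat ring, clear of the rim. The white lid's hole is at (323,210) and its disc centre at (324,206), about 2 mm from my estimate. Next I'll grasp the lid and take it to the bowl.

```bash
python3 - <<'E'
from turn import *
L=np.load("w6.npy",allow_pickle=True).item(); print(onz(L,(323,209.6),.05),onz(L,(324,205.6),.011))
lx,ly=.459,-.3175
bot.line_to([lx,ly,.08],max_speed=.25); bot.line_to([lx,ly,.018],max_speed=.1); print(np.round(bot.current_contact_force(),2))
bot.set_gripper(0.,25); print("op",bot.current_opening()*92)
bot.line_to([lx,ly,.10],max_speed=.15); print("op",bot.current_opening()*92,np.round(bot.current_contact_force(),2))
bot.line_to([lx,ly,.33],max_speed=.3)
bot.goto([x,y,.31],down(np.pi/4)); bot.hold(.2); print(bot.current_clock(),np.round(bot.current_contact_force(),2))
F0=bot.current_contact_force()[2]
bot.line_to([x,y,.245],max_speed=.12)
for z in np.arange(.242,.2265,-.0015):
    bot.line_to([x,y,z],max_speed=.05); f=np.array(bot.current_contact_force()); print(round(z,4),np.round(f,1),end=";")
    if f[2]-F0>5: break
print(bot.current_clock(),bot.current_ee_pos(),bot.current_ft_torque())
T=bot.read_camera("top")["pixels"];S=bot.read_camera("scene")["pixels"]
cv2.imwrite("pics/m6.png",np.hstack([cv2.resize(T[130:250,240:345],(390,450)),cv2.resize(S[190:310,275:390],(400,450),interpolation=cv2.INTER_CUBIC)]))
E
```

```text
[ 0.45632697 -0.31593714  0.05      ] [ 0.45851989 -0.31657149  0.011     ]
[ 0.25 -0.29 -0.17]
op 43.602536598440764
op 43.48775804895661 [-0.02  0.21 -2.05]
32.4833 [-0.47 -0.44 -1.51]
0.242 [-0.5 -1.1 -1.1];0.2405 [-0.5 -1.6 -1.6];0.239 [-0.6 -0.6 -0.4];0.2375 [-1.   1.2 -1.3];0.236 [ 0.3  0.2 -1.4];0.2345 [ 0.2  0.  -1.5];0.233 [-0.2  1.4 -2.2];0.2315 [-0.   0.3 -1.1];0.23 [ 1.  -0.3 -1.6];0.2285 [-3.1  0.3  4.2];35.675 [0.59807188 0.02198306 0.22998971] [0.01907324 0.47184162 0.06678848]
```

View pics/m6.png

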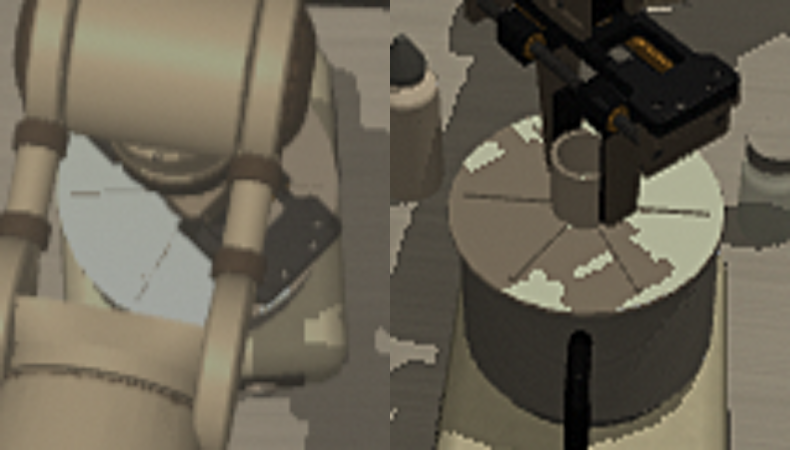

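The lid sits evenly on the rim, and contact came at exactly the predicted height (TCP 0.230). I'll release, retreat clear and check.

```bash
python3 - <<'E'
from turn import *
bot.set_gripper(.75); print(np.round(bot.current_contact_force(),2)); bot.line_to([x,y,.34],max_speed=.15)
bot.goto([.35,-.33,.40],down(np.pi/4)); bot.hold(.5)
T=bot.read_camera("top");S=bot.read_camera("scene")
g=cv2.cvtColor(T["pixels"],cv2.COLOR_BGR2HSV)
print("expected lid disc top ctr", proj(T,[.598,.022,.223]),proj(S,[.598,.022,.223]),"chimney",proj(T,[.598,.022,.262]),proj(S,[.598,.022,.262]),bot.current_clock(),np.round(bot.current_contact_force(),2))
e=np.array([[.598+.087*np.cos(a),.022+.087*np.sin(a),.223] for a in np.linspace(0,2*np.pi,60)])
t,s=T["pixels"].copy(),S["pixels"].copy()
for c,i in((T,t),(S,s)):
    for q in e: u,v=np.round(proj(c,q)).astype(int); i[v,u]=(0,0,255)
cv2.imwrite("pics/m7.png",np.vstack([np.hstack([cv2.resize(t[130:250,240:345],(400,300)),cv2.resize(s[190:310,275:390],(400,300),interpolation=cv2.INTER_CUBIC)]),np.hstack([cv2.resize(T["pixels"],(400,300)),cv2.resize(S["pixels"],(400,300))])]))
E
```

```text
[-0.31 -0.08  0.36]
expected lid disc top ctr [291.35063541 180.80205099] [332.33988188 242.80244739] chimney [290.70738051 177.57652069] [332.54826648 229.39753825] 39.4167 [-0.4   0.56  0.03]
```

View pics/m7.png

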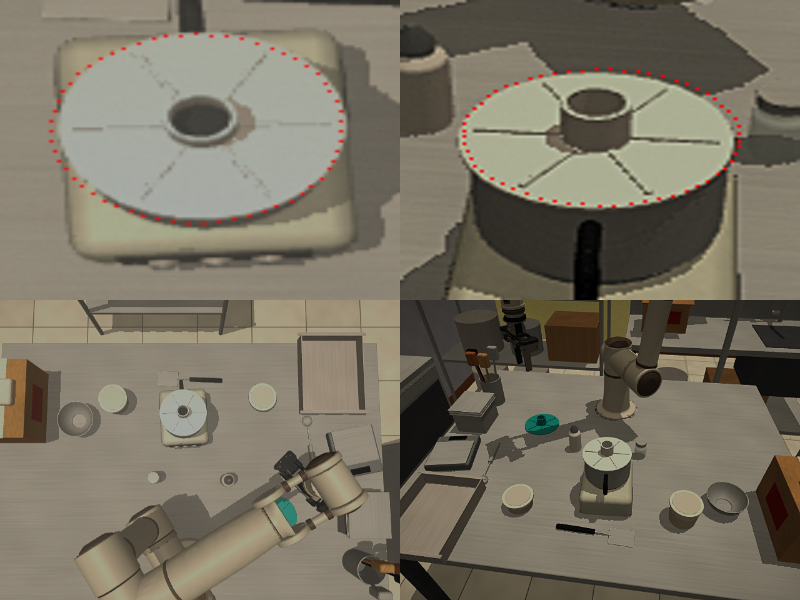

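The lid disc matches the predicted flat outline in both views to within 1–2 px. The bystanders and the turquoise lid stand where they were, and the robot is clear.

```bash
python3 -c "
from workcell import bot
bot.job_done(); print('done')"
```

```text
the job is handed in; nothing more can be done
done
```

The blade hub is home on the bowl floor, the white lid is flat on the rim, and I handed the job in at about 39 s of the 72 s allowed. The hand-in call reports no verdict.

- **Hub:** I gripped it twice with the jaws at right angles to centre it, then lowered it over the shaft. It touched the pin at about 4 N. I turned it 45° at up to about 6 N on the readings I printed, below the 10 N that would drag the shaft round. The slots then found the pin, and the foot reached the floor 10 mm below first contact, which is the pin's height.
- **Lid:** It met the rim at the predicted height. After release, its disc matched the predicted flat outline in the top and scene views to within 1–2 px, about 2–3 mm sideways, which is within its play.
- **Other checks:** The last pictures show the other things, including the turquoise lid, apparently undisturbed; the arm partly hid the turquoise lid in the top view. The robot is touching nothing.
- **Disagreements:** The top and wrist cameras differed by about 2–5 mm on the hub, lid and rim positions. One check of the wrist camera against the held hub gave no clear answer. The double grip on the hub and the lid's loose fit covered both.

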